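Drive the stuck axle pin out and take the roller off

TASK

Pick up the drift punch and push the stuck axle pin right out of the roller with it, entering at the bracket's open bore, where the pin's end is recessed, until the pin's end has gone through the roller and into the far cheek. Then lay the punch down on its stand or on the bench, and lift the freed roller out of the bracket and put it in the open metal tray. Leave the small bush and the small bearing alone.

Things in the scene. Friction and masses are not known exactly. Their poses are not given: they have to be found in the camera images.
- bracket: Grey bracket fixed to the bench: base 76 x 104 x 22 mm; two cheeks 46 mm wide (x), 10 mm thick, 86 mm tall, inner faces at y = +-23 mm, outer at +-33; between them a cradle under the roller, below 50 mm. Origin: centre of the underside, z up. The pin's axis runs along y, 70 mm above the bench; the punch enters at the +y cheek and drives the pin toward -y.
- bore (a point): Centre of the mouth of the punch bore, on the outer face of the +y cheek, 70 mm above the bench. The bore is 15 mm wide, chamfered 2 mm, straight through along the bracket's y. Axes as the bracket's.
- pin (a joint): Travel of the axle pin toward the bracket's -y, m: 0 to 0.062 (stop). Steel, 13 mm thick, 68 mm long; domed end 6 mm proud of the -y cheek at 0, flat end recessed 2 mm in the +y bore at 0 (starts at 0 to 0.004). Stuck: resists with about 8 N (a little more when pushed fast), stays where left. From 0.054 on its flat end is inside the -y cheek and the roller is free.
- pin_end (a point): Centre of the pin's flat end, which the punch must push; it moves with the pin.
- roller: Black tyre on a steel hub: tube 48 mm in diameter, 36 mm long (hub 37.6), bore 18 mm, 0.15 kg. Origin at its centre, y along its axis. Lies on the cradle between the cheeks, centre 70 mm above the bench, about 4 mm play each end; stays there when the pin leaves. Grasp it across its diameter from above, fingers between the cheeks.
- punch: Steel drift punch, 0.20 kg, along y. Square body 16 x 16 x 104 mm, origin at its centre; toward -y a round shank (last 70 mm 9 mm thick) with a flat tip 132 mm from the origin; stub end 56 mm from it at +y. Lies level on the stand, axis 36 mm above the bench; can be grasped from above across its 16 mm in the middle, between the stand's posts.
- punch_tip (a point): Centre of the punch's tip. Axes as the punch's.
- stand: Dark steel stand for the punch, fixed: base 50 x 110 x 8 mm with two posts 10 mm thick at y = +42 and -42 mm, 40 mm wide, 41 mm tall, each with a slot 21 mm wide whose floor is 28 mm above the bench. Origin: centre of the underside; the punch lies along its y.
- tray: Open metal tray, fixed, 120 x 150 mm (x, y) and 30 mm tall, walls and floor 4 mm. Origin: centre of the underside.
- bush: Bystander: plain bronze bush 28 mm wide, 26 mm tall. Origin under its centre.
- bearing: Bystander: small ball bearing 35 mm wide, 11 mm tall. Origin under its centre.
Not all that is in view belongs to the job. There is more than one size of the roller; the job needs the smallest.

How it is judged:
On the way, in this order (a step that is already met when the one before it is completed fails the run):
1. the pin is driven out of the roller by the punch, whose tip has followed it through the roller into the far cheek (value of joint pin above 0.054 m and y of punch_tip in the frame of bracket between -0.04 and -0.018 m and distance between punch_tip and pin_end below 0.01 m), for 0.1 s.
2. the roller is lifted out of the bracket (height (world z) of roller above 0.1 m), for 0.1 s.
At the end, for the whole second after the job is handed in: The pin stays driven at least 54 mm; the roller lies on the tray's floor within its walls (its centre below 36 mm), at rest; the punch lies on its stand or on the bench (its body's centre below 46 mm), at rest (value of joint pin above 0.054 m and x of roller in the frame of tray between -0.056 and 0.056 m and y of roller in the frame of tray between -0.071 and 0.071 m and height (world z) of roller below 0.036 m and linear speed of roller below 0.1 m/s and height (world z) of punch between 0 and 0.046 m and linear speed of punch below 0.03 m/s); the robot touches nothing.
It fails at once if the bush is moved more than 40 mm (distance of bush from where it was at the start of the episode above 0.04 m).
It fails at once if the bearing is moved more than 40 mm (distance of bearing from where it was at the start of the episode above 0.04 m).
It also fails if it takes over 72 s, if anything falls off the work surface, if the arm or the gripper's body presses on something with over 40 N, if the wrist force passes 120 N, or if a joint passes its speed limit or range.

ROBOT

A 7-joint arm with a two-finger parallel gripper is mounted at the origin on a cart in front of the work surface, level with it; the furniture and walls round the work are solid. World frame = base frame: x ahead of the robot, y to its left, z up, the work surface at z = 0. Lengths are in m, angles in rad, forces in N, time in s.
With the tool pointing down it reaches from about 0.4 to 0.85 m from the base axis. Payload 10.4 kg.
Tool frame: the origin (TCP) lies on the centre line of the jaws, within the pads' length; the fingertips stand 14 mm ahead of it and the grasp point (between the pads) lies 5 mm behind it (manip.tip_reach is the distance from the TCP to the fingertips, in m); z points along the fingers, y is the line along which they close (so a half turn about z gives the same grasp; the last joint's range is limited). The gripper opens to 85 mm and grips with 20 to 120 N. Pads are 22 mm wide; open, the fingers measure 114 mm over their backs; the gripper's body (76 mm by 85 mm) begins 54 mm behind the grasp point. The pads swing forward as they close: fully open they stand 13 mm farther back than shut.
Start: joints at [1.186, 0.332, -0.065, 1.46, 0.022, 1.35, -0.088], TCP at [0.221, -0.585, 0.245] pointing down, gripper open.
Joint ranges: [-2.6, 2.6], [-0.5, 2.12], [-1.47, 1.34], [0.16, 2.42], [-1.27, 4.41], [0.06, 2.06], [-2.6, 2.6]. Speed limits (rad/s): [2.22, 2.22, 2.79, 2.79, 3.14, 3.14, 3.14].

INTERFACE

Orientations are given as a unit quaternion [x, y, z, w].
In Python, from workcell import manip gives the robot as it stands.
- The arm moves only by the shell command python3 -m pendant 'ROWS' [FORCE]. ROWS is JSON, a list of rows, each a list of 7 numbers: the shift along the tool's x, y, z in units of 50 mm (1.0 is 50 mm), then the turn, a rotation vector about the tool's x, y, z in units of 8 degrees (1.0 is 8 degrees), then the opening, from -1 (shut) to 1 (fully open), so that 0 is half open. In form: [[dx, dy, dz, ax, ay, az, jaw], ...]. A call has exactly 10 rows; each row is the pose to reach, as a shift and turn from the pose commanded when the call began, along the tool's axes at that moment; what a row does not reach only later rows make up. A row lasts 1/8 s, in which the tool goes at most 62.5 mm and 10.7 degrees, less where a joint would pass 70% of its speed; a pose out of reach is approached as far as the arm can. A call with a gripper value outside its range is refused whole. The fingers move at their own pace and stop on an object; FORCE is the grip in N (left out, the last holds). Time passes only in rows, so rows that repeat a pose let the fingers close, or fill a call up. It gives the time, the measured TCP pose, the force, the opening and the grip force at its end, in the units of the state.
- manip.get_obs(): the state, without advancing time (a new reading comes with each control period).
- manip.camera(name): name is "side" or "top" or "wrist"; returns (picture, depth): 480x640x3 uint8, red, green, blue; 480x640 float32, m along the optical axis (not along the pixel's ray), 0 where there is no reading.
- manip.get_calibration(name): a dict with "fx", "fy", "cx", "cy" (pixels), "xyz" and "orientation" of the camera in the world. Camera axes: x right, y up, looking along -z (the intrinsics and any distortion apply to the point x, -y, -z); pixel columns grow to the right and rows downward; lengths in m; the calibration is good to about 2 mm. A picture is of the moment at which its call begins: read the wrist's pose just before it. get_calibration takes no time and is no camera call; for the wrist camera it gives the pose at the moment of the call.
- manip.hand_in(): hands the job in; it is judged then, once.
Trained networks look in the newest picture that a camera, given by its name, has taken for a name from the list of things; names that differ only in an ending like _2 or _b are one class to them, and where a whole thing is asked for, a point or a joint stands for the part that bears it (a point fixed in the world has none). Each returns a list of dicts, best first, with "p" (0 to 1); they miss things now and then, are a little off and sometimes report something else, mostly with a low value. They report only what shows in the picture. A call takes as long as a camera call. They do not tell look-alikes from the thing itself.
- manip.find_in(thing, camera): "box" ([left, top, right, bottom] in pixels, round what is visible of it).
- manip.trace(thing, camera): "pixels" (480x640 bool, what is visible of it) and "box" ([left, top, right, bottom] in pixels, round what is visible of it).
- manip.tip_of(thing, camera): "pixel" ([column, row] in pixels: a listed point, or the origin of a listed thing).
The state is a dict: "clock": time; "joint_pos": joint angles; "joint_velocities": joint speeds; "tau": joint torques, N m; "position": TCP position; "ee_rot": TCP orientation; "ft_force": force on the tool from outside, world axes, zero at the start; "torque": the same for the moment, N m; "grip_width": opening from 0.0 (shut) to 1.0 (fully open); "grasp_force": force on a finger pad.
Only numpy, scipy, OpenCV 4.12 (cv2) and the standard library are available. Lean on these libraries where they do the work, as an engineer would, in place of code of your own. Each camera call takes 0.05 s, during which the arm holds its last target. There are 200 camera calls.

## Working session

There is one attempt and no reset: what is moved stays moved. The work goes in short steps, Python scripts to look and compute and a shell command to move; the robot and the scene stay as the last step left them, time stands still between calls to the robot, and variables do not carry over. Pictures are saved under pics/ and viewed, at most 10 in all, crops included, and the job is handed in when it is done.

```bash
mkdir -p pics; ls; cat > h.py <<'E'
import numpy as np,cv2
from scipy.spatial.transform import Rotation as R
from workcell import manip
def cam(n):
    c=manip.get_calibration(n); p,d=manip.camera(n); return c,p,d
def save(p,f): cv2.imwrite('pics/'+f,cv2.cvtColor(p,cv2.COLOR_RGB2BGR))
def ray(c,u,v):
    d=np.array([(u-c['cx'])/c['fx'],-(v-c['cy'])/c['fy'],-1.0])
    return np.array(c['xyz']),R.from_quat(c['orientation']).apply(d)
def cloud(c,d,mask=None):
    v,u=np.nonzero((d>0) if mask is None else (mask&(d>0)))
    z=d[v,u]; P=np.c_[(u-c['cx'])/c['fx']*z,-(v-c['cy'])/c['fy']*z,-z]
    return R.from_quat(c['orientation']).apply(P)+np.array(c['xyz']),u,v
def onplane(c,u,v,z):
    o,d=ray(c,u,v); return o+d*(z-o[2])/d[2]
E
python3 - <<'E'
from h import *
print(manip.get_obs())
for n in ['top','side']:
    c,p,d=cam(n); save(p,n+'0.png'); print(n,c)
    for t in ['bracket','roller','punch','stand','tray','bush','bearing','pin']:
        for r in manip.trace(t,n)[:4]:
            P,_,_=cloud(c,d,r['pixels'])
            print(t,round(r['p'],2),np.round(r['box']),len(P),np.round(np.median(P,0),3) if len(P) else '',np.round(np.percentile(P,[2,98],axis=0),3).tolist() if len(P) else '')
    for t in ['bore','pin_end','punch_tip']:
        for r in manip.tip_of(t,n)[:3]:
            print(t,round(r['p'],2),np.round(r['pixel'],1))
E
```

```text
pics
{'clock': 0.0, 'joint_pos': array([ 1.18642537,  0.33288178, -0.06471693,  1.46091876,  0.02158358,
        1.34988674, -0.08851252]), 'joint_velocities': array([ 0.00095252, -0.00250806,  0.00013697, -0.00111526,  0.00039551,
        0.00055516,  0.00051409]), 'tau': array([ 7.97933935e-04, -6.25442505e+01,  4.94681101e-02, -3.91596150e+01,
        1.62313075e-02,  1.00013785e-02, -3.55556028e-05]), 'position': array([ 0.22109658, -0.5842199 ,  0.24452053]), 'ee_rot': array([ 9.83682705e-01,  1.79910659e-01, -1.46518912e-04, -6.84432957e-04]), 'ft_force': array([-0.22868496,  1.11017553, -0.73739755]), 'torque': array([0.00189089, 0.01296911, 0.02032656]), 'grasp_force': 0.0, 'grip_width': 0.9987410618592395}
top {'fx': 443.7273723062189, 'fy': 443.7273723062189, 'cx': 321.5231446693295, 'cy': 241.97665890513085, 'xyz': array([ 0.36818996, -0.08498633,  0.91115439]), 'orientation': array([ 0.07850516, -0.07108929, -0.6869081 ,  0.71898575])}
bracket 0.79 [262. 197. 310. 237.] 1386 [ 0.589 -0.003  0.023] [[0.568, -0.044, 0.011], [0.638, 0.057, 0.088]]
roller 0.8 [372. 217. 409. 
[... 1680 characters left out ...]
79. 338.] 1703 [ 0.572 -0.223  0.049] [[0.543, -0.239, 0.006], [0.605, -0.177, 0.055]]
roller 0.57 [332. 207. 358. 227.] 312 [0.596 0.    0.088] [[0.579, -0.013, 0.068], [0.62, 0.023, 0.095]]
stand 0.79 [242. 176. 275. 213.] 437 [0.429 0.184 0.012] [[0.41, 0.167, 0.004], [0.468, 0.264, 0.041]]
tray 0.96 [229. 294. 321. 388.] 6263 [ 0.43  -0.229  0.005] [[0.37, -0.306, 0.001], [0.49, -0.152, 0.03]]
tray 0.59 [326. 204. 370. 266.] 1559 [ 0.591 -0.026  0.028] [[0.565, -0.047, 0.006], [0.636, 0.045, 0.086]]
bearing 0.75 [255. 267. 271. 283.] 247 [ 0.43  -0.056  0.009] [[0.414, -0.07, 0.001], [0.446, -0.036, 0.013]]
bore 0.58 [340.6 210.3]
punch_tip 0.66 [272.2 214. ]
punch_tip 0.26 [335.9 215.3]
```

View pics/top0.png

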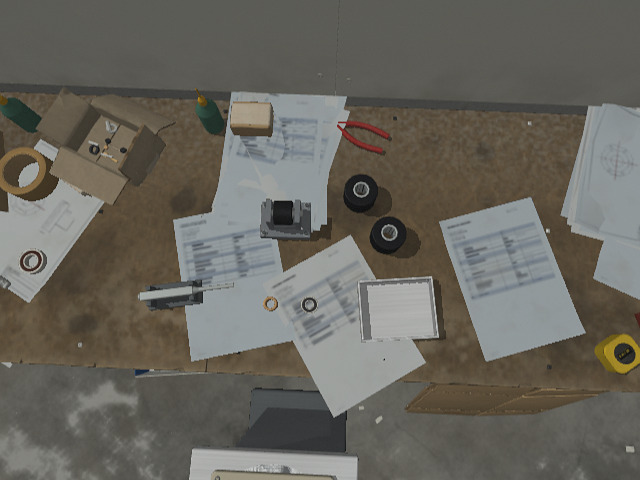

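```bash
cat > m.py <<'E'
from h import *
def rect(Q,n):
    (cx,cy),(w,h),a=cv2.minAreaRect(Q[:,:2].astype(np.float32)*1000); print(n,len(Q),'rect',np.round([cx,cy,w,h,a],1),'meanz',Q[:,2].mean().round(4))
def line(Q,n):
    m=Q[:,:2].mean(0);s=np.linalg.svd(Q[:,:2]-m)[2][0]; s=s*np.sign(s[1]); print(n,len(Q),'mean',np.round(Q.mean(0),4),'dir deg from +y',np.degrees(np.arctan2(-s[0],s[1])).round(2))
def box(P,lo,hi): return P[np.all((P>lo)&(P<hi),axis=1)]
def an(n):
    c,p,d=cam(n); P,_,_=cloud(c,d)
    print('bench z',np.median(box(P,[.3,-.1,-.02],[.4,.0,.02])[:,2]))
    line(box(P,[.41,.09,.0385],[.48,.31,.06]),'punch+posts')
    line(box(P,[.41,.195,.035],[.48,.245,.06]),'punch body mid')
    line(box(P,[.41,.0,.033],[.48,.15,.06]),'punch shank')
    rect(box(P,[.40,.14,.004],[.5,.30,.016]),'stand base')
    B=box(P,[.54,-.08,.078],[.66,.1,.1])
    T=B[(B[:,2]>.083)&(B[:,2]<.089)]
    rect(B,'bracket top')
    rect(box(P,[.54,-.08,.015],[.66,.1,.030]),'bracket base')
    line(box(P,[.54,-.08,.0895],[.66,.1,.1]),'roller top')
    rect(box(P,[.36,-.32,.022],[.5,-.13,.036]),'tray rim')
    return c,p,d,P
E
python3 - <<'E'
from m import *
for n in ['top','side']: print(n); an(n)
E
```

```text
top
bench z 0.0011520910152863495
punch+posts 674 mean [0.4433 0.211  0.0428] dir deg from +y 9.76
punch body mid 220 mean [0.4413 0.2201 0.0437] dir deg from +y 10.85
punch shank 121 mean [0.4582 0.1244 0.0395] dir deg from +y 9.93
stand base 802 rect [450.5 219.8 159.2  99.1  89.8] meanz 0.0078
bracket top 683 rect [605.9   6.4  47.3  66.1   1.5] meanz 0.0877
bracket base 1610 rect [6.132e+02 2.130e+01 9.340e+01 1.574e+02 1.000e-01] meanz 0.0199
roller top 243 mean [0.6051 0.0068 0.0923] dir deg from +y 5.68
tray rim 638 rect [ 432.1 -226.9  120.1  151.     5.8] meanz 0.0289
side
bench z 0.0012028466022259154
punch+posts 269 mean [0.4409 0.2036 0.042 ] dir deg from +y 9.86
punch body mid 88 mean [0.4372 0.2201 0.0428] dir deg from +y 10.61
punch shank 65 mean [0.4555 0.1199 0.0383] dir deg from +y 9.91
stand base 275 rect [434.8 207.9  84.6 136.6  17.7] meanz 0.0082
bracket top 490 rect [603.    5.6  47.   69.6   1. ] meanz 0.0865
bracket base 930 rect [611.6  18.5 159.   96.7  90. ] meanz 0.0206
roller top 137 mean [0.6019 0.0048 0.0918] dir deg from +y 3.03
tray rim 1127 rect [ 429.2 -227.1  120.1  153.7    5.9] meanz 0.0278
```

The top view shows the punch on its stand at about (185, 292), tip towards the right at (235, 286). The bracket with the small roller is at (285, 215), the two larger rollers at (360, 192) and (388, 235), the bush at (270, 303), the bearing at (308, 304) and the tray at (398, 308). All of this agrees with the network reports.

```bash
cat > go.py <<'E'
import sys
from h import *
# usage: go.py x y z yaw(tool x axis, deg): shift/turn in pendant units from the measured pose
def plan(x,y,z,yaw):
    o=manip.get_obs(); R0=R.from_quat(o['ee_rot'])
    t=np.radians(yaw); X=[np.cos(t),np.sin(t),0];Y=[np.sin(t),-np.cos(t),0]
    R1=R.from_matrix(np.c_[X,Y,[0,0,-1]])
    s=R0.inv().apply(np.array([x,y,z])-o['position'])/.05; r=(R0.inv()*R1).as_rotvec()/np.radians(8)
    print('t',round(o['clock'],2),'shift',s.round(3),'turn',r.round(3))
if __name__=='__main__': plan(*map(float,sys.argv[1:5]))
E
python3 go.py .42 -.3 .3 60; python3 go.py .46 .1 .3 97
```

```text
t 1.3 shift [ 5.732 -3.916 -1.093] turn [ 0.     0.    -4.909]
t 1.3 shift [  9.312 -11.115  -1.094] turn [ 0.     0.    -9.534]
```

```bash
python3 -m pendant '[[1,-0.6,-0.3,0,0,-0.8,1],[2,-1.3,-0.6,0,0,-1.6,1],[3,-2,-1,0,0,-2.5,1],[4,-2.7,-1.1,0,0,-3.3,1],[4.8,-3.3,-1.1,0,0,-4.1,1],[5.7,-3.9,-1.1,0,0,-4.9,1],[5.9,-4.6,-1.1,0,0,-5.5,1],[6.3,-5.5,-1.1,0,0,-6.3,1],[6.8,-6.5,-1.1,0,0,-7.1,1],[7.2,-7.4,-1.1,0,0,-7.8,1]]'; python3 go.py .46 .1 .3 97
```

```text
clock: 2.55
position: [0.427, -0.109, 0.3005]
ee_rot: [0.747, 0.665, 0.0, 0.0]
ft_force: [0.3, 0.1, 0.1]
grip_width: 1.0
grasp_force: 0.0
t 2.55 shift [4.229 0.172 0.009] turn [ 0.004  0.004 -1.705]
```

```bash
python3 -m pendant '[[0.9,0,0,0,0,-0.5,1],[1.8,0,0,0,0,-1,1],[2.7,0.1,0,0,0,-1.5,1],[3.6,0.1,0,0,0,-1.7,1],[4.2,0.2,0,0,0,-1.7,1],[4.2,0.2,0,0,0,-1.7,1],[4.2,0.2,0,0,0,-1.7,1],[4.2,0.2,0,0,0,-1.7,1],[4.2,0.2,0,0,0,-1.7,1],[4.2,0.2,0,0,0,-1.7,1]]'; python3 - <<'E'
from m import *
c,p,d,P=an('wrist'); save(p,'w1.png'); print(c)
for t in ['punch','bracket']:
    print(t,[(round(r['p'],2),np.round(r['box'])) for r in manip.find_in(t,'wrist')[:2]])
E
```

```text
clock: 3.8
position: [0.462, 0.0958, 0.3004]
ee_rot: [0.665, 0.747, -0.0, 0.0]
ft_force: [0.1, 0.4, -0.2]
grip_width: 1.003
grasp_force: 0.0
bench z 0.0007514977402628409
punch+posts 2970 mean [0.4434 0.2044 0.0423] dir deg from +y 10.13
punch body mid 1142 mean [0.4407 0.2205 0.0433] dir deg from +y 10.89
punch shank 520 mean [0.4574 0.1245 0.0389] dir deg from +y 10.18
stand base 3404 rect [433.2 206.9  71.3 131.    7.2] meanz 0.0075
bracket top 1501 rect [604.4   6.3  46.3  66.7   1.3] meanz 0.0846
bracket base 5279 rect [612.6  24.4  94.7 151.2   0. ] meanz 0.0194
roller top 145 mean [0.6086 0.0212 0.0913] dir deg from +y 72.13
tray rim 959 rect [ 425.9 -184.1  119.2   66.9    6.1] meanz 0.0274
{'fx': 405.4300188883674, 'fy': 405.4300188883674, 'cx': 319.94361695270834, 'cy': 239.8735491882852, 'xyz': array([0.4541078 , 0.16489616, 0.42853031]), 'orientation': array([-0.13935283, -0.00835046,  0.05794043,  0.98851098])}
punch [(0.61, array([303.,   1., 327., 195.]))]
bracket [(0.64, array([396., 239., 490., 349.]))]
```

View pics/w1.png

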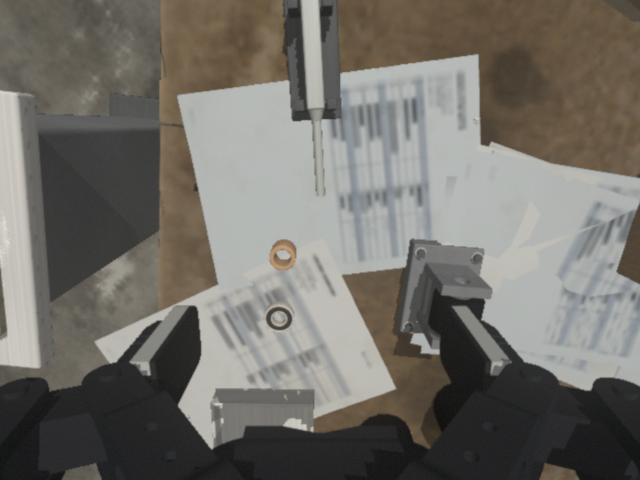

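The wrist view shows the punch shank and its tip at (320, 193), with the bracket at (440, 295), its +y cheek facing the punch. Next I'll shift towards the punch to see all of it, which also gives the second wrist position.

```bash
python3 -m pendant '[[0.6,0,0,0,0,-0.2,0.3],[1.2,0,0,0,0,-0.4,-0.1],[1.4,0,0,0,0,-0.4,-0.1],[1.4,0,0,0,0,-0.4,-0.1],[1.4,0,0,0,0,-0.4,-0.1],[1.4,0,0,0,0,-0.4,-0.1],[1.4,0,0,0,0,-0.4,-0.1],[1.4,0,0,0,0,-0.4,-0.1],[1.4,0,0,0,0,-0.4,-0.1],[1.4,0,0,0,0,-0.4,-0.1]]'; python3 - <<'E'
from m import *
c,p,d,P=an('wrist'); save(p,'w2.png')
for z in (.028,.036,.044):
  for r in manip.tip_of('punch_tip','wrist')[:1]: print('tip',r['p'],r['pixel'],onplane(c,*r['pixel'],z).round(4))
for r in manip.tip_of('punch','wrist')[:1]: print('punch o',r['p'],onplane(c,*r['pixel'],.036).round(4))
for r in manip.tip_of('stand','wrist')[:1]: print('stand o',r['p'],onplane(c,*r['pixel'],.0).round(4))
for r in manip.tip_of('bore','wrist')[:1]: print('bore',r['p'],onplane(c,*r['pixel'],.07).round(4))
a=np.radians(10.1); ax=np.array([-np.sin(a),np.cos(a)])
Q=box(P,[.40,.05,.036],[.5,.32,.06]); s=Q[:,:2]@ax; n=Q[:,:2]@[ax[1],-ax[0]]
n0=np.median(n[(s>.125)&(s<.2)]); print('n0',n0)
for lo in np.arange(s.min(),s.max(),.008):
  k=(s>=lo)&(s<lo+.008); print(round(lo,3),k.sum(),np.percentile(n[k],[3,97]).round(4) if k.any() else '',Q[k,2].max().round(4) if k.any() else '')
print('extent',np.sort(s)[[3,-4]])
E
```

```text
clock: 5.2
position: [0.4538, 0.1657, 0.3003]
ee_rot: [0.643, 0.766, -0.0, 0.0]
ft_force: [-0.5, -0.8, 1.5]
grip_width: 0.453
grasp_force: 0.0
bench z -0.0016171005547500894
punch+posts 3006 mean [0.4416 0.2154 0.0423] dir deg from +y 9.95
punch body mid 956 mean [0.4409 0.2202 0.0434] dir deg from +y 10.85
punch shank 456 mean [0.4574 0.1243 0.0389] dir deg from +y 9.97
stand base 3007 rect [432.1 210.6  70.1 130.    9.8] meanz 0.0074
bracket top 28 rect [615.6  39.4  21.8   1.1   1.2] meanz 0.0794
bracket base 3248 rect [618.3  52.9  94.1  83.4  90. ] meanz 0.0182
roller top 0 mean [nan nan nan] dir deg from +y -0.0
tray rim 0 rect [0. 0. 0. 0. 0.] meanz nan
tip 0.56 [312.8, 259.4] [0.4583 0.0987 0.028 ]
tip 0.56 [312.8, 259.4] [0.458  0.1014 0.036 ]
tip 0.56 [312.8, 259.4] [0.4577 0.1041 0.044 ]
punch o 0.65 [0.4395 0.2308 0.036 ]
stand o 0.8 [0.4421 0.224  0.    ]
bore 0.98 [0.6046 0.0372 0.07  ]
n0 0.4726818351874501
0.016 67 [0.4679 0.476 ] 0.041
0.024 67 [0.4679 0.4761] 0.0413
0.032 68 [0.468  0.4761] 0.0407
0.04 70 [0.4681 0.4761] 0.0413
0.048 67 [0.4681 0.4761] 0.0416
0.056 
[... 414 characters left out ...]
.16 151 [0.4655 0.48  ] 0.0452
0.168 160 [0.4647 0.48  ] 0.0454
0.176 294 [0.4549 0.4909] 0.0456
0.184 291 [0.4549 0.4908] 0.0459
0.192 169 [0.4649 0.48  ] 0.0456
0.2 55 [0.4666 0.4783] 0.043
extent [0.01577302 0.20285652]m.py:5: RuntimeWarning: Mean of empty slice.
  m=Q[:,:2].mean(0);s=np.linalg.svd(Q[:,:2]-m)[2][0]; s=s*np.sign(s[1]); print(n,len(Q),'mean',np.round(Q.mean(0),4),'dir deg from +y',np.degrees(np.arctan2(-s[0],s[1])).round(2))
  ret = um.true_divide(
m.py:3: RuntimeWarning: Mean of empty slice.
  (cx,cy),(w,h),a=cv2.minAreaRect(Q[:,:2].astype(np.float32)*1000); print(n,len(Q),'rect',np.round([cx,cy,w,h,a],1),'meanz',Q[:,2].mean().round(4))
  ret = ret.dtype.type(ret / rcount)
```

View pics/w2.png

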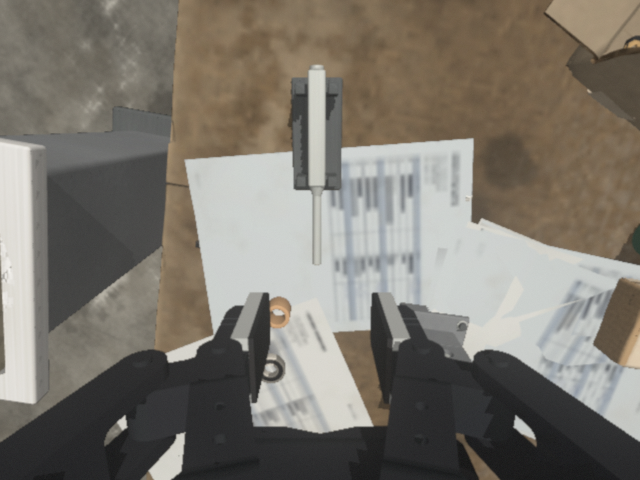

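The second view shows the whole punch: stub end at (317, 66), tip at (317, 264), stand posts at rows 85 and 183. The measured length is 187.5 mm against the expected 188, and the top is at 44.5 mm, which puts the axis at 36.5 mm, so the measurement holds.

```bash
python3 go.py .4394 .2281 .032 99.9
```

```text
t 5.55 shift [ 1.278 -0.069  5.365] turn [-0.     0.     0.004]
```

```bash
python3 -m pendant '[[0.7,0,0.8,0,0,0,-0.1],[1.3,-0.07,1.8,0,0,0,-0.1],[1.3,-0.07,2.8,0,0,0,-0.1],[1.3,-0.07,3.6,0,0,0,-0.1],[1.3,-0.07,4.2,0,0,0,-0.1],[1.3,-0.07,4.8,0,0,0,-0.1],[1.3,-0.07,5.2,0,0,0,-0.1],[1.3,-0.07,5.36,0,0,0,-0.1],[1.3,-0.07,5.36,0,0,0,-0.1],[1.3,-0.07,5.36,0,0,0,-0.1]]'
python3 -m pendant '[[0,0,0,0,0,0,-0.4],[0,0,0,0,0,0,-0.7],[0,0,0,0,0,0,-1],[0,0,0,0,0,0,-1],[0,0,0,0,0,0,-1],[0,0,-0.2,0,0,0,-1],[0,0,-0.6,0,0,0,-1],[0,0,-1.2,0,0,0,-1],[0,0,-1.8,0,0,0,-1],[0,0,-2.4,0,0,0,-1]]' 90
```

```text
clock: 6.8
position: [0.4398, 0.2295, 0.0332]
ee_rot: [0.643, 0.766, 0.001, 0.0]
ft_force: [-0.6, -0.2, 1.2]
grip_width: 0.451
grasp_force: 0.0
clock: 8.05
position: [0.439, 0.2294, 0.1545]
ee_rot: [0.643, 0.766, 0.0, 0.0]
ft_force: [0.4, 0.6, -2.2]
grip_width: 0.165
grasp_force: 87.9
```

```bash
python3 go.py .53 .1 .2 91.3
```

```text
t 8.05 shift [-2.863  1.345 -0.909] turn [ 6.000e-03 -1.000e-03  1.082e+00]
```

```bash
python3 -m pendant '[[-0.2,0.1,-0.5,0,0,0,-1],[-0.7,0.4,-0.9,0,0,0.3,-1],[-1.4,0.7,-0.9,0,0,0.6,-1],[-2.1,1,-0.9,0,0,0.9,-1],[-2.6,1.2,-0.9,0,0,1.08,-1],[-2.86,1.35,-0.9,0,0,1.08,-1],[-2.86,1.35,-0.9,0,0,1.08,-1],[-2.86,1.35,-0.9,0,0,1.08,-1],[-2.86,1.35,-0.9,0,0,1.08,-1],[-2.86,1.35,-0.9,0,0,1.08,-1]]'; cat > br.py <<'E'
from m import *
c,p,d,P=an('wrist'); save(p,'w3.png')
for r in manip.tip_of('bore','wrist')[:1]: print('bore',r['p'],r['pixel'],onplane(c,*r['pixel'],.07).round(4))
# cheek outer face (+y): points z .03-.085, y .03-.045
F=box(P,[.57,.028,.03],[.64,.05,.083]); m=F.mean(0)
k=np.polyfit(F[:,0],F[:,1],1); res=F[:,1]-np.polyval(k,F[:,0]); g=abs(res)<.003; k=np.polyfit(F[g,0],F[g,1],1)
print('face n',g.sum(),'yaw',np.degrees(np.arctan(k[0])),'y at x=.604',np.polyval(k,.604),'x ext',np.percentile(F[g,0],[.5,99.5]),'z',F[g,2].min(),F[g,2].max())
T=box(P,[.55,-.06,.0835],[.66,.08,.0885]); rect(T,'cheek tops'); 
Tp=T[T[:,1]>.02]; rect(Tp,'+y cheek top')
E
python3 br.py
```

```text
clock: 9.3
position: [0.53, 0.1006, 0.1974]
ee_rot: [0.699, 0.715, 0.0, 0.0]
ft_force: [1.1, -0.6, -1.5]
grip_width: 0.164
grasp_force: 88.0
bench z 0.0007765549857007559
punch+posts 422 mean [0.4481 0.1811 0.0404] dir deg from +y -80.12
punch body mid 0 mean [nan nan nan] dir deg from +y -0.0
punch shank 0 mean [nan nan nan] dir deg from +y -0.0
stand base 7625 rect [440.8 199.1 109.4  73.1  82.1] meanz 0.0075
bracket top 1543 rect [604.3  31.4  46.3  16.7   2.3] meanz 0.0843
bracket base 7538 rect [612.7  41.5 117.   94.5  89.9] meanz 0.0186
roller top 15 mean [0.5984 0.0243 0.0906] dir deg from +y 87.58
tray rim 0 rect [0. 0. 0. 0. 0.] meanz nan
bore 0.97 [422.9, 323.6] [0.6038 0.0376 0.07  ]
face n 2111 yaw 1.9427861694731823 y at x=.604 0.03868603280635732 x ext [0.58103007 0.6268262 ] z 0.03003365625918364 0.0829988997022936
cheek tops 1095 rect [604.3  31.6  46.2  16.4   2.3] meanz 0.0855
+y cheek top 1095 rect [604.3  31.6  46.2  16.4   2.3] meanz 0.0855m.py:5: RuntimeWarning: Mean of empty slice.
  m=Q[:,:2].mean(0);s=np.linalg.svd(Q[:,:2]-m)[2][0]; s=s*np.sign(s[1]); print(n,len(Q),'mean',np.round(Q.mean(0),4),'dir deg from +y',np.degrees(np.arctan2(-s[0],s[1])).round(2))
  ret = um.true_divide(
m.py:3: RuntimeWarning: Mean of empty slice.
  (cx,cy),(w,h),a=cv2.minAreaRect(Q[:,:2].astype(np.float32)*1000); print(n,len(Q),'rect',np.round([cx,cy,w,h,a],1),'meanz',Q[:,2].mean().round(4))
  ret = ret.dtype.type(ret / rcount)
```

View pics/w3.png

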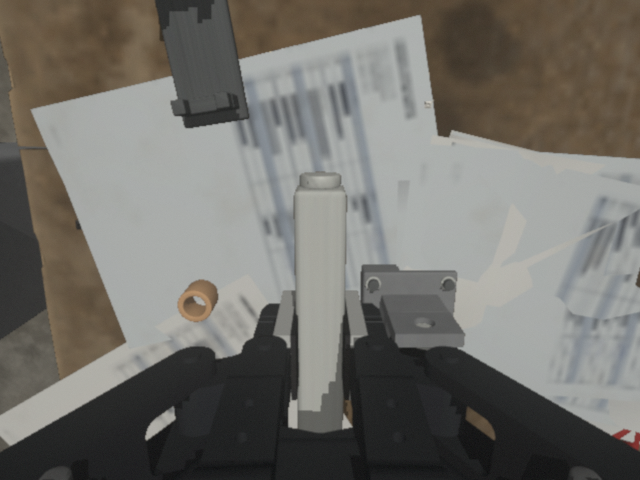

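The picture shows the punch level in the jaws with its stub end at (320, 180), and the bracket with its open bore at (423, 324). Next I'll measure the punch's line in the hand.

```bash
cat > ph.py <<'E'
from h import *
o=manip.get_obs(); c,p,d=cam('wrist'); P,u,v=cloud(c,d)
L=R.from_quat(o['ee_rot']).inv().apply(P-o['position'])  # tool frame
k=(L[:,0]>.013)&(L[:,0]<.05)&(abs(L[:,1])<.02)&(L[:,2]<.01)&(L[:,2]>-.04)
Q=L[k]; zt=np.median(Q[:,2]); Q=Q[abs(Q[:,2]-zt)<.004]
print('n',len(Q),'top z(tool)',zt,'slope z/x deg',np.degrees(np.polyfit(Q[:,0],Q[:,2],1)[0]))
xs=[];ys=[]
for lo in np.arange(.014,.048,.004):
    q=Q[(Q[:,0]>=lo)&(Q[:,0]<lo+.004)]; xs.append(lo+.002); ys.append(np.percentile(q[:,1],[2,98]).mean()); print(round(lo,3),np.percentile(q[:,1],[2,98]).round(4),q[:,2].mean().round(4))
f=np.polyfit(xs,ys,1); print('yaw in tool deg',np.degrees(f[0]),'y at x=0',f[1],'y at tip',np.polyval(f,-.132))
k=(abs(L[:,1])<.012)&(L[:,2]<.02)&(L[:,2]>-.04)&(L[:,0]>.03)&(L[:,0]<.08)
print('stub end x',np.sort(L[k][:,0])[-5:])
E
python3 ph.py
```

```text
n 5955 top z(tool) -0.010389382744208146 slope z/x deg 0.07397786407580612
0.014 [-0.0074  0.0076] -0.0104
0.018 [-0.0073  0.0076] -0.0104
0.022 [-0.0075  0.0076] -0.0103
0.026 [-0.0075  0.0077] -0.0103
0.03 [-0.0074  0.0077] -0.0103
0.034 [-0.0074  0.0076] -0.0104
0.038 [-0.0074  0.0076] -0.0104
0.042 [-0.0075  0.0078] -0.0103
0.046 [-0.0074  0.0077] -0.0103
yaw in tool deg 0.029403545229728763 y at x=0 9.392641203360891e-05 y at tip 2.6185506799254114e-05
stub end x [0.05498642 0.05498887 0.0549899  0.05500723 0.05502695]
```

```bash
python3 go.py .5992 .1966 .0676 91.7
```

```text
t 9.45 shift [1.897 1.423 2.595] turn [ 0.001  0.001 -0.048]
```

```bash
python3 -m pendant '[[0.6,0.4,0,0,0,-0.05,-1],[1.2,0.9,0,0,0,-0.05,-1],[1.7,1.3,0,0,0,-0.05,-1],[1.9,1.42,0.4,0,0,-0.05,-1],[1.9,1.42,1,0,0,-0.05,-1],[1.9,1.42,1.6,0,0,-0.05,-1],[1.9,1.42,2.1,0,0,-0.05,-1],[1.9,1.42,2.45,0,0,-0.05,-1],[1.9,1.42,2.6,0,0,-0.05,-1],[1.9,1.42,2.6,0,0,-0.05,-1]]'; python3 go.py .5992 .1966 .0676 91.7; python3 - <<'E'
from h import *
for n in ['top','side']:
    c,p,d=cam(n); save(p[150:330,180:420] if n=='side' else p[150:300,190:360],n+'1.png')
    for t in ['punch_tip','bore']:
        for r in manip.tip_of(t,n)[:2]: print(n,t,round(r['p'],2),np.round(r['pixel'],1),onplane(c,*r['pixel'],.07).round(4))
    P,_,_=cloud(c,d); k=(P[:,1]>.06)&(P[:,1]<.13)&(P[:,2]>.06)&(P[:,2]<.09)&(abs(P[:,0]-.6)<.03); Q=P[k]
    if len(Q): print('shank',len(Q),Q.mean(0).round(4),'min y',np.sort(Q[:,1])[:2],np.percentile(Q[:,0],[5,95]).round(4),Q[:,2].max())
E
```

```text
clock: 10.7
position: [0.5991, 0.1964, 0.0672]
ee_rot: [0.697, 0.717, -0.0, -0.0]
ft_force: [0.1, 0.1, -1.4]
grip_width: 0.169
grasp_force: 88.3
t 10.7 shift [ 0.004  0.002 -0.008] turn [-0.002  0.001 -0.002]
top punch_tip 0.84 [254.6 211.6] [0.6042 0.0626 0.07  ]
top punch_tip 0.69 [285.9 210.9] [0.6083 0.0011 0.07  ]
top bore 0.98 [267.5 213. ] [0.6024 0.037  0.07  ]
shank 141 [0.602  0.097  0.0734] min y [0.06385199 0.06388201] [0.5982 0.606 ] 0.07680435146529485
side punch_tip 0.65 [338.  210.1] [0.5972 0.0454 0.07  ]
side punch_tip 0.51 [337.6 204.8] [0.6009 0.0653 0.07  ]
side bore 0.61 [337.6 213.6] [0.5935 0.0329 0.07  ]
side bore 0.16 [255.1 198.2] [0.4332 0.1194 0.07  ]
shank 83 [0.5995 0.0937 0.0734] min y [0.06137536 0.06279477] [0.596  0.6036] 0.0767218590227553
```

The tip sits 25 mm out from the mouth and in line with it. Next is a slow advance, watching the force.

```bash
python3 -m pendant '[[0,0.012,0,0,0,0,-1],[-0.15,0.012,0,0,0,0,-1],[-0.3,0.012,0,0,0,0,-1],[-0.42,0.012,0,0,0,0,-1],[-0.48,0.012,0,0,0,0,-1],[-0.54,0.012,0,0,0,0,-1],[-0.58,0.012,0,0,0,0,-1],[-0.6,0.012,0,0,0,0,-1],[-0.62,0.012,0,0,0,0,-1],[-0.64,0.012,0,0,0,0,-1]]'; python3 ph.py | tail -2
```

```text
clock: 12.25
position: [0.6004, 0.1674, 0.0678]
ee_rot: [0.696, 0.718, 0.001, -0.001]
ft_force: [0.3, 8.0, -2.5]
grip_width: 0.172
grasp_force: 88.3
yaw in tool deg -0.07328300080648809 y at x=0 6.219781474677241e-05 y at tip 0.00023102972852233618
stub end x [0.05504372 0.05507724 0.05509157 0.05510554 0.05512293]
```

Contact with the pin: 8 N along y and almost nothing sideways.

```bash
python3 -m pendant '[[-0.06,0,0,0,0,0,-1],[-0.12,0,0,0,0,0,-1],[-0.18,0,0,0,0,0,-1],[-0.24,0,0,0,0,0,-1],[-0.3,0,0,0,0,0,-1],[-0.36,0,0,0,0,0,-1],[-0.42,0,0,0,0,0,-1],[-0.48,0,0,0,0,0,-1],[-0.54,0,0,0,0,0,-1],[-0.6,0,0,0,0,0,-1]]';python3 ph.py | tail -2
```

```text
clock: 13.55
position: [0.6011, 0.1376, 0.0677]
ee_rot: [0.696, 0.718, 0.001, -0.001]
ft_force: [-1.4, 8.7, -1.8]
grip_width: 0.169
grasp_force: 88.2
yaw in tool deg -0.003048082603163091 y at x=0 7.600843814705814e-05 y at tip 8.303071635038829e-05
stub end x [0.05499891 0.05500118 0.05500479 0.05500494 0.05506744]
```

```bash
python3 -m pendant '[[-0.06,0,0,0,0,0,-1],[-0.12,0,0,0,0,0,-1],[-0.18,0,0,0,0,0,-1],[-0.24,0,0,0,0,0,-1],[-0.3,0,0,0,0,0,-1],[-0.36,0,0,0,0,0,-1],[-0.42,0,0,0,0,0,-1],[-0.48,0,0,0,0,0,-1],[-0.52,0,0,0,0,0,-1],[-0.52,0,0,0,0,0,-1]]';python3 ph.py | tail -2; python3 - <<'E'
from h import *
for n in ['side','top']:
    c,p,d=cam(n); P,_,_=cloud(c,d)
    k=(abs(P[:,0]-.606)<.012)&(P[:,1]<-.03)&(P[:,1]>-.13)&(P[:,2]>.05)&(P[:,2]<.085); Q=P[k]
    print(n,len(Q),'pin dome min y',np.sort(Q[:,1])[:4].round(4),Q.mean(0).round(4))
E
```

```text
clock: 14.85
position: [0.602, 0.1111, 0.0676]
ee_rot: [0.696, 0.718, 0.001, -0.001]
ft_force: [-1.0, 6.5, -2.4]
grip_width: 0.165
grasp_force: 88.2
yaw in tool deg -0.07656954341618867 y at x=0 0.0001201077638892847 y at tip 0.0002965113282849683
stub end x [0.05499252 0.05500714 0.05502055 0.05503938 0.0550437 ]
side 163 pin dome min y [-0.0912 -0.091  -0.0906 -0.0905] [ 0.6033 -0.0643  0.0736]
top 181 pin dome min y [-0.088  -0.0879 -0.0878 -0.0877] [ 0.6063 -0.0598  0.0748]
```

```bash
python3 -m pendant '[[-0.015,0,0,0,0,0,-1],[-0.03,0,0,0,0,0,-1],[-0.03,0,0,0,0,0,-1],[-0.03,0,0,0,0,0,-1],[0.1,0,0,0,0,0,-1],[0.3,0,0,0,0,0,-1],[0.6,0,0,0,0,0,-1],[1,0,0,0,0,0,-1],[1.5,0,0,0,0,0,-1],[2,0,0,0,0,0,-1]]'; python3 - <<'E'
from h import *
for n in ['side','top']:
    c,p,d=cam(n); P,_,_=cloud(c,d)
    k=(abs(P[:,0]-.606)<.012)&(P[:,1]<-.03)&(P[:,1]>-.13)&(P[:,2]>.05)&(P[:,2]<.085); Q=P[k]
    print(n,len(Q),'pin dome min y',np.sort(Q[:,1])[:4].round(4),Q.mean(0).round(4))
E
python3 go.py .4394 .2294 .15 99.9;python3 go.py .4394 .2294 .0332 99.9
```

```text
clock: 16.25
position: [0.5991, 0.2107, 0.0673]
ee_rot: [0.696, 0.718, 0.0, -0.0]
ft_force: [-0.5, 0.1, -2.3]
grip_width: 0.166
grasp_force: 88.2
side 166 pin dome min y [-0.092  -0.0918 -0.0917 -0.0916] [ 0.6033 -0.0649  0.0737]
top 186 pin dome min y [-0.0899 -0.0898 -0.0897 -0.0897] [ 0.6063 -0.0607  0.0749]
t 16.35 shift [ 0.423 -3.16  -1.646] turn [ 0.001 -0.02  -0.988]
t 16.35 shift [ 0.417 -3.159  0.69 ] turn [ 0.001 -0.02  -0.988]
```

The pin is out, with the dome showing about 57–59 mm of travel, and the punch is withdrawn. Next, back to the stand.

```bash
python3 -m pendant '[[0.1,-0.2,-0.6,0,0,0,-1],[0.2,-0.7,-1.2,0,0,-0.3,-1],[0.3,-1.3,-1.6,0,0,-0.6,-1],[0.4,-2,-1.6,0,0,-0.9,-1],[0.42,-2.7,-1.6,0,0,-0.98,-1],[0.42,-3.16,-1.6,0,0,-0.98,-1],[0.42,-3.16,-1.2,0,0,-0.98,-1],[0.42,-3.16,-0.6,0,0,-0.98,-1],[0.42,-3.16,-0.1,0,0,-0.98,-1],[0.42,-3.16,-0.1,0,0,-0.98,-1]]';python3 go.py .4394 .2294 .0332 99.9
```

```text
clock: 17.6
position: [0.4398, 0.2245, 0.0702]
ee_rot: [0.646, 0.763, -0.002, -0.001]
ft_force: [-0.1, -0.3, -2.3]
grip_width: 0.167
grasp_force: 88.2
t 17.6 shift [0.099 0.011 0.74 ] turn [-0.028  0.001 -0.045]
```

```bash
python3 -m pendant '[[0.1,0.01,0.1,0,0,-0.04,-1],[0.1,0.01,0.3,0,0,-0.04,-1],[0.1,0.01,0.45,0,0,-0.04,-1],[0.1,0.01,0.55,0,0,-0.04,-1],[0.1,0.01,0.65,0,0,-0.04,-1],[0.1,0.01,0.7,0,0,-0.04,-1],[0.1,0.01,0.72,0,0,-0.04,-1],[0.1,0.01,0.72,0,0,-0.04,-1],[0.1,0.01,0.72,0,0,-0.04,-0.9],[0.1,0.01,0.72,0,0,-0.04,-0.8]]' 30
```

```text
clock: 18.85
position: [0.4406, 0.2299, 0.0364]
ee_rot: [0.644, 0.765, 0.0, 0.0]
ft_force: [-0.6, -0.3, -1.9]
grip_width: 0.17
grasp_force: 88.2
```

```bash
python3 -m pendant '[[-0.01,-0.02,0.04,0,0,0,-0.8],[-0.01,-0.02,0.07,0,0,0,-0.8],[-0.01,-0.02,0.07,0,0,0,-0.8],[-0.01,-0.02,0.07,0,0,0,-0.7],[-0.01,-0.02,0.07,0,0,0,-0.5],[-0.01,-0.02,0.07,0,0,0,-0.2],[-0.01,-0.02,0.07,0,0,0,0],[-0.01,-0.02,0.07,0,0,0,0],[-0.01,-0.02,0.07,0,0,0,0],[-0.01,-0.02,-0.2,0,0,0,0]]'
python3 -m pendant '[[0,0,-0.3,0,0,0,0],[0,0,-0.9,0,0,0,0],[0,0,-1.6,0,0,0,0],[0,0,-2.4,0,0,0,0],[0,0,-3.2,0,0,0,0],[0,0,-4,0,0,0,0],[-0.6,0,-4,0,0,0,0],[-1.4,0,-4,0,0,0,0],[-1.4,0,-4,0,0,0,0],[-1.4,0,-4,0,0,0,0]]'
python3 - <<'E'
from m import *
for n in ['wrist','top']:
    c,p,d=cam(n); P,_,_=cloud(c,d)
    line(box(P,[.41,.195,.035],[.48,.245,.06]),n+' punch body mid'); Q=box(P,[.40,.05,.036],[.5,.32,.06]); print(Q[:,1].min(),Q[:,1].max(),Q[:,2].max())
E
python3 go.py .56 -.08 .25 91.7
```

```text
clock: 20.1
position: [0.439, 0.229, 0.0461]
ee_rot: [0.644, 0.765, -0.001, -0.0]
ft_force: [0.3, -0.1, 0.9]
grip_width: 0.499
grasp_force: 0.0
clock: 21.35
position: [0.4514, 0.1609, 0.2471]
ee_rot: [0.644, 0.765, 0.0, 0.0]
ft_force: [-1.4, -0.4, -0.9]
grip_width: 0.502
grasp_force: 0.0
wrist punch body mid 1320 mean [0.4408 0.2209 0.0434] dir deg from +y 11.07
0.09757742485968945 0.283722715031072 0.045780589004394356
top punch body mid 102 mean [0.4431 0.2065 0.0435] dir deg from +y 28.89
0.09846917518472281 0.26555655734479455 0.04894445976592954
t 21.45 shift [-5.131  1.308 -0.065] turn [ 4.000e-03 -1.000e-03  1.031e+00]
```

The punch lies back in its stand at the same place, with its top at 44–46 mm. I'll check where the roller sits before grasping it.

```bash
python3 - <<'E'
from m import *
for n in ['top','side']:
    c,p,d=cam(n); P,_,_=cloud(c,d); save(cv2.resize(p[180:260,240:340] if n=='top' else p[180:280,300:400],None,fx=5,fy=5),n+'2.png')
    line(box(P,[.54,-.08,.0895],[.66,.1,.1]),n+' roller top'); Q=box(P,[.54,-.08,.0895],[.66,.1,.1]); print(np.percentile(Q,[2,98],axis=0).round(4).tolist())
E
python3 go.py .6049 .0058 .17 91.7
```

```text
top roller top 232 mean [0.6051 0.0069 0.0923] dir deg from +y 1.93
[[0.5921, -0.0105, 0.0897], [0.6179, 0.024, 0.0955]]
side roller top 135 mean [0.6021 0.0039 0.0921] dir deg from +y 3.06
[[0.5903, -0.0124, 0.0897], [0.6149, 0.0232, 0.0947]]
t 21.55 shift [-3.593  2.488  1.53 ] turn [ 1.000e-03 -1.000e-03  1.031e+00]
```

View pics/side2.png

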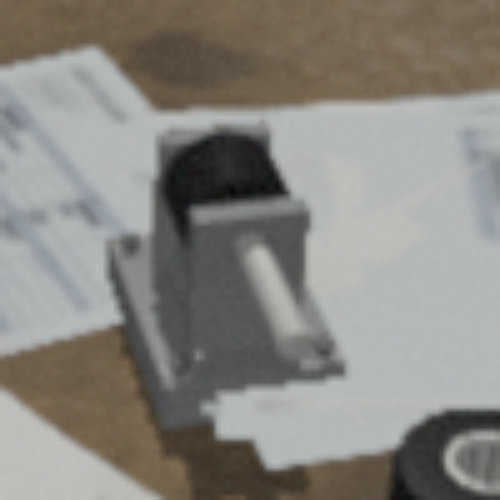

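The pin stands far out of the -y cheek, from (250, 240) to (300, 345) in the crop, and the roller lies between the cheeks. The jaws go over it fully open.

```bash
python3 -m pendant '[[-0.7,0.5,0,0,0,0.2,1],[-1.5,1,0,0,0,0.5,1],[-2.3,1.5,0,0,0,0.8,1],[-3.1,2.1,0,0,0,1.03,1],[-3.59,2.49,0.5,0,0,1.03,1],[-3.59,2.49,1.2,0,0,1.03,1],[-3.59,2.49,1.5,0,0,1.03,1],[-3.59,2.49,1.5,0,0,1.03,1],[-3.59,2.49,1.5,0,0,1.03,1],[-3.59,2.49,1.5,0,0,1.03,1]]' 60; python3 go.py .6047 .006 .064 91.7
```

```text
clock: 22.8
position: [0.6055, 0.0049, 0.1727]
ee_rot: [0.697, 0.717, 0.001, 0.001]
ft_force: [0.3, -0.1, -0.2]
grip_width: 1.001
grasp_force: 0.0
t 22.8 shift [ 0.022 -0.02   2.174] turn [ 0.015  0.003 -0.009]
```

```bash
python3 -m pendant '[[0.02,-0.01,0.4,0,0,0,1],[0.02,-0.01,0.8,0,0,0,1],[0.02,-0.01,1.2,0,0,0,1],[0.02,-0.01,1.5,0,0,0,1],[0.02,-0.01,1.8,0,0,0,1],[0.02,-0.01,2,0,0,0,1],[0.02,-0.01,2.12,0,0,0,1],[0.02,-0.01,2.15,0,0,0,1],[0.02,-0.01,2.15,0,0,0,1],[0.02,-0.01,2.15,0,0,0,1]]'
python3 -m pendant '[[0,0,0,0,0,0,0.5],[0,0,0,0,0,0,0.2],[0,0,0,0,0,0,-0.1],[0,0,0,0,0,0,-0.4],[0,0,0,0,0,0,-0.7],[0,0,0,0,0,0,-1],[0,0,0,0,0,0,-1],[0,0,0,0,0,0,-1],[0,0,0,0,0,0,-1],[0,0,0,0,0,0,-1]]' 60
```

```text
clock: 24.05
position: [0.6047, 0.0057, 0.0643]
ee_rot: [0.697, 0.717, 0.0, 0.0]
ft_force: [-0.6, 0.4, -0.4]
grip_width: 0.998
grasp_force: 0.0
clock: 25.3
position: [0.6048, 0.0057, 0.0641]
ee_rot: [0.697, 0.717, 0.0, 0.0]
ft_force: [1.1, -0.3, 4.6]
grip_width: 0.536
grasp_force: 61.4
```

```bash
python3 -m pendant '[[0,0,-0.2,0,0,0,-1],[0,0,-0.5,0,0,0,-1],[0,0,-0.9,0,0,0,-1],[0,0,-1.4,0,0,0,-1],[0,0,-1.9,0,0,0,-1],[0,0,-2.4,0,0,0,-1],[0,0,-2.8,0,0,0,-1],[0,0,-2.8,0,0,0,-1],[0,0,-2.8,0,0,0,-1],[0,0,-2.8,0,0,0,-1]]'; python3 - <<'E'
from h import *
c,p,d=cam('side'); save(p[100:420,180:500],'side3.png')
E
python3 go.py .431 -.227 .2 96; python3 go.py .431 -.227 .2 5.8
```

```text
clock: 26.55
position: [0.6039, 0.0056, 0.2027]
ee_rot: [0.697, 0.717, -0.001, -0.001]
ft_force: [-0.3, -0.6, -1.5]
grip_width: 0.537
grasp_force: 61.8
t 26.6 shift [-4.553 -3.59   0.062] turn [-0.011 -0.001 -0.548]
t 26.6 shift [-4.553 -3.59   0.062] turn [-9.0000e-03  7.0000e-03  1.0727e+01]
```

View pics/side3.png

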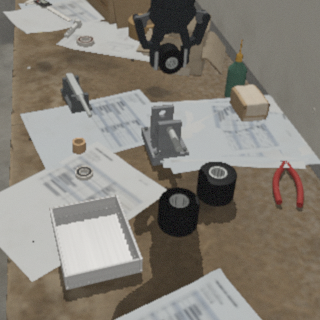

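The roller is in the gripper, clear above the bracket, and the tray is at lower left around (95, 240) in the crop, empty.

```bash
python3 -m pendant '[[-0.4,-0.3,0,0,0,0,-1],[-1.1,-0.9,0,0,0,-0.1,-1],[-1.9,-1.5,0,0,0,-0.2,-1],[-2.7,-2.1,0,0,0,-0.3,-1],[-3.4,-2.7,0,0,0,-0.4,-1],[-4.1,-3.2,0,0,0,-0.5,-1],[-4.55,-3.59,0,0,0,-0.55,-1],[-4.55,-3.59,0,0,0,-0.55,-1],[-4.55,-3.59,0.5,0,0,-0.55,-1],[-4.55,-3.59,1,0,0,-0.55,-1]]'; python3 go.py .431 -.227 .025 96
```

```text
clock: 27.85
position: [0.432, -0.2259, 0.1532]
ee_rot: [0.669, 0.744, 0.0, 0.0]
ft_force: [0.6, -0.4, -1.0]
grip_width: 0.536
grasp_force: 62.0
t 27.85 shift [-0.019 -0.024  2.563] turn [0.004 0.    0.008]
```

```bash
python3 -m pendant '[[-0.02,-0.02,0.5,0,0,0,-1],[-0.02,-0.02,1,0,0,0,-1],[-0.02,-0.02,1.5,0,0,0,-1],[-0.02,-0.02,1.9,0,0,0,-1],[-0.02,-0.02,2.2,0,0,0,-1],[-0.02,-0.02,2.4,0,0,0,-1],[-0.02,-0.02,2.5,0,0,0,-1],[-0.02,-0.02,2.55,0,0,0,-1],[-0.02,-0.02,2.55,0,0,0,-1],[-0.02,-0.02,2.55,0,0,0,-1]]'
```

```text
clock: 29.1
position: [0.4307, -0.2281, 0.0267]
ee_rot: [0.669, 0.743, -0.0, 0.0]
ft_force: [0.4, -0.2, -1.8]
grip_width: 0.537
grasp_force: 62.0
```

```bash
python3 -m pendant '[[0,0,0.05,0,0,0,-1],[0,0,0.06,0,0,0,-1],[0,0,0.06,0,0,0,-0.3],[0,0,0.06,0,0,0,0.05],[0,0,0.06,0,0,0,0.15],[0,0,0.06,0,0,0,0.25],[0,0,0.06,0,0,0,0.35],[0,0,0.06,0,0,0,0.4],[0,0,0.06,0,0,0,0.4],[0,0,0.06,0,0,0,0.4]]'
python3 -m pendant '[[0,0,-0.1,0,0,0,0.4],[0,0,-0.4,0,0,0,0.4],[0,0,-0.9,0,0,0,0.4],[0,0,-1.5,0,0,0,0.4],[0,0,-2.1,0,0,0,0.4],[0,0,-2.8,0,0,0,0.4],[0,0,-3.4,0,0,0,0.4],[0.6,2,-3.4,0,0,0,0.4],[0.9,2.5,-3.4,0,0,0,0.4],[0.9,2.5,-3.4,0,0,0,0.4]]'
python3 - <<'E'
from m import *
for n in ['side','top']:
    c,p,d=cam(n); save(p[100:420,180:500] if n=='side' else p[150:350,130:450],n+'4.png'); P,_,_=cloud(c,d)
    Q=box(P,[.375,-.295,.036],[.487,-.16,.08]); print(n,len(Q),Q.mean(0).round(3) if len(Q) else '',Q.max(0).round(3) if len(Q) else '')
    Q=box(P,[.40,.05,.036],[.5,.32,.06]); print('punch',Q[:,:].min(0),Q.max(0))
E
```

```text
clock: 30.35
position: [0.4306, -0.2279, 0.0233]
ee_rot: [0.669, 0.743, 0.0, 0.0]
ft_force: [0.2, -0.1, -0.6]
grip_width: 0.701
grasp_force: 0.2
clock: 31.6
position: [0.5528, -0.1662, 0.1942]
ee_rot: [0.667, 0.745, 0.002, -0.0]
ft_force: [-0.6, 0.9, -0.3]
grip_width: 0.701
grasp_force: 0.0
side 563 [ 0.435 -0.231  0.046] [ 0.459 -0.207  0.054]
punch [0.41210014 0.09622411 0.03618535] [0.46407431 0.28449295 0.0471337 ]
top 0  
punch [0.41443704 0.09853983 0.03609634] [0.46754448 0.28359836 0.04888039]
```

View pics/side4.png

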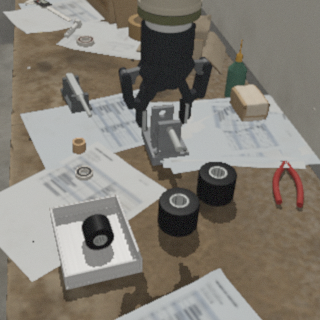

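The roller lies in the tray at (97, 231), its top at about 52 mm. The punch is on its stand, the pin sticks out, and the gripper is clear of everything. Time to hand in.

```bash
python3 -c "
from workcell import manip
print(manip.get_obs()['ft_force'], manip.hand_in())"
```

```text
the job is handed in; nothing more can be done
[-0.9506417   0.37180224  0.44025015] None
```

I drove the pin out by about 57–59 mm, returned the punch to its stand, put the freed roller in the tray and handed the job in at about 32 s; the hand-in returned no verdict.

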